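# Centre the sample flask on the capper's pedestal

## Robot

A 6-joint arm with a two-finger parallel gripper is mounted at the origin on the work surface. World frame = base frame: x ahead of the robot, y to its left, z up, the work surface at z = 0. Lengths are in m, angles in degrees, forces in N, time in s.
With the tool pointing down it reaches from about 0.3 to 0.75 m from the base axis. Payload 8.5 kg.
Tool frame: the origin (TCP) lies at the very end of the fingers, on their centre line; the grasp point (between the pads) lies 19 mm behind it; x points along the fingers, y is the direction in which the jaws open and shut, and the axes are right-handed (so a half turn about x gives the same grasp; the last joint's range is limited). The gripper opens to 85 mm and grips with 20 to 120 N. Pads are 22 mm wide; open, the fingers measure 114 mm over their backs; the gripper's body (76 mm by 85 mm) begins 54 mm behind the grasp point. The pads swing forward as they close: fully open they stand 13 mm farther back than shut.
Start: joints at [57.336, 21.807, 74.336, -0, 83.858, -12.336], TCP at [0.191, 0.516, 0.208] pointing down, gripper open.
Joint ranges: [-178.18, 178.18], [-50.72, 133.34], [12.68, 142.11], [-81.47, 261.47], [9.98, 163.14], [-165.26, 165.26]. Speed limits (degrees/s): [136.94, 136.94, 180, 180, 180, 180].

## Interface

Orientations are given as a 3x3 rotation matrix whose columns are the frame's x, y, z axes.
In Python, from rig import sensors, cams, env gives the robot as it stands.
- The arm moves only by the shell command python3 -m crank 'ROWS' [FORCE]. ROWS is a JSON object of lists of equal length, an entry for each row: "hand": the closure in counts, from 0 (fully open) to 255 (shut); "translation": the shift along the tool's x, y, z in m, a list of three; "dr": the turn, a rotation vector about the tool's x, y, z in rad, a list of three. A call has 1 to 5 rows; each row is the pose to reach, as a shift and turn from the pose commanded when the call began, along the tool's axes at that moment; what a row does not reach only later rows make up. A row lasts 1/10 s, in which the tool goes at most 50 mm and 8.59 degrees, less where a joint would pass 70% of its speed; a pose out of reach is approached as far as the arm can. A call with a gripper value outside its range is refused whole. The fingers move at their own pace and stop on an object; FORCE is the grip in N (left out, the last holds). Time passes only in rows, so rows that repeat a pose let the fingers close. It gives the time, the measured TCP pose, the force and the opening at its end, in the units of the state.
- sensors.observe(): the state, without advancing time (a new reading comes with each control period).
- cams.get_image(name): name is "side" or "top"; returns (picture, depth): 480x640x3 uint8, blue, green, red; 480x640 float32, m along the optical axis (not along the pixel's ray), 0 where there is no reading.
- cams.calibration(name): a dict with "vertical_fov" (degrees; the focal length in pixels is half the picture's height over the tangent of half this angle, whatever the lens; pixels are square), "cx", "cy" (the principal point, pixels), "extrinsics" (4x4, takes a point from camera to world coordinates). Camera axes: x right, y down, z forward; pixel columns grow to the right and rows downward; lengths in m; the calibration is good to about 2 mm. A picture is of the moment at which its call begins. calibration takes no time and is no camera call.
- env.close_job(): hands the job in, once; it reports no verdict.
The state is a dict: "time_s": time; "q": joint angles; "qvel": joint speeds; "joint_efforts": joint torques, N m; "position": TCP position; "tool_rot": TCP orientation; "ft_force": force on the tool from outside, world axes, zero at the start; "wrist_torque": the same for the moment, N m; "grip_width": finger opening in m.
Only numpy, scipy, OpenCV 4.12 (cv2) and the standard library are available. Lean on these libraries where they do the work, as an engineer would, in place of code of your own. Each camera call takes 0.05 s, during which the arm holds its last target. There are 200 camera calls.

## Task

The little amber flask stands off-centre on the black pedestal of the capping machine's loading plate. With light taps of the fingertips, push it until it stands upright in the middle, inside the white ring all round, so that the capping head will meet its cap. Do not pinch, lift, topple or strike it, leave the green flask, the wrench and the spare puck alone, and finish with the hand clear.

Things in the scene. Friction and masses are not known exactly. Their poses are not given: they have to be found in the camera images.
- flask: loose, wobbly pear-shaped amber flask, silver cap, about 80 g, 58 mm tall. Foot: flat disc 26 mm across; widest (40 mm) 11 mm above the foot; 30 mm across at 28 mm up; neck 19 mm at 39 to 43 mm; cap 24 mm. Origin: centre of the foot's underside, z up its axis. Pushed at or below its bulge it slides upright; pushed 20 mm up or higher it may tip over
- pedestal_top (a point): centre of the flat top, on its surface, of the fixed black round pedestal, 75 mm above the bench. Pedestal 80 mm across, 45 mm tall. A thin flat white ring (inner diameter 50 mm, outer 54 mm) is marked round this centre; seen from above, the centred flask's 40 mm bulge lies inside it with 5 mm to spare all round
- spare_flask: bystander: a green flask of the same shape and size with a white cap, standing on the bench to one side of the plate. Origin at the centre of its underside
- wrench: bystander: a steel wrench 150 mm long lying on the bench to the other side of the plate. Origin at its underside near mid-length, x along it
- spare_puck: bystander: a black plastic disc 64 mm in diameter and 35 mm tall, standing on the bench beyond the plate as seen from the robot. Origin at the centre of its underside
- plate: fixed cream square plate 170 x 170 mm, 30 mm thick, under the pedestal, which stands at its middle. Carries a low upright steel guide on its +x and +y sides, 62 mm from the middle, with its top 20 mm below the pedestal's top. Origin: centre of the underside, z up
Things that resemble listed ones, but are neither listed nor needed, are in the scene too. Leave any blue look-alike of the flask alone.

How it is judged:
By the outcome, as a careful person would: the job done as asked, in the order asked, and still so for the second after the job is handed in, with the robot touching nothing.
It also fails if it takes over 51 s, if anything falls off the work surface, if the arm or the gripper's body presses on something with over 40 N, if the wrist force passes 120 N, or if a joint passes its speed limit or range.

## Working session

There is one attempt and no reset: what is moved stays moved. The work goes in short steps, Python scripts to look and compute and a shell command to move; the robot and the scene stay as the last step left them, time stands still between calls to the robot, and variables do not carry over. Pictures are saved under pics/ and viewed, about 8 in all and at most 12, crops included, and the job is handed in when it is done.

```bash
mkdir -p pics
cat > h.py <<'E'
import numpy as np, cv2
from rig import sensors, cams, env
def cal(n):
    c=cams.calibration(n); f=240/np.tan(np.radians(c["vertical_fov"])/2); return f,c["cx"],c["cy"],np.array(c["extrinsics"]),c
def px2w(n,u,v,d):
    f,cx,cy,T,_=cal(n); return (T@np.array([(u-cx)/f*d,(v-cy)/f*d,d,1]))[:3]
def px_z(n,u,v,z):
    f,cx,cy,T,_=cal(n); r=T[:3,:3]@np.array([(u-cx)/f,(v-cy)/f,1]); return T[:3,3]+r*(z-T[2,3])/r[2]
def w2px(n,p):
    f,cx,cy,T,_=cal(n); q=np.linalg.inv(T)@np.r_[p,1]; return q[0]/q[2]*f+cx,q[1]/q[2]*f+cy
E
python3 - <<'E'
from h import *
for n in("top","side"):
    im,d=cams.get_image(n); cv2.imwrite(f"pics/{n}0.png",im); np.save(f"{n}0.npy",d); print(cal(n))
s=sensors.observe(); print(s)
E
```

```text
(np.float64(518.0784184598149), 320.1347735184732, 244.71081845193564, array([[ 0.00422153, -0.98073372,  0.19530374,  0.42568252],
       [-0.99998377, -0.00339296,  0.00457685, -0.01390166],
       [-0.00382601, -0.19531989, -0.98073213,  1.09202668],
       [ 0.        ,  0.        ,  0.        ,  1.        ]]), {'vertical_fov': 49.71189314123842, 'cx': 320.1347735184732, 'cy': 244.71081845193564, 'extrinsics': array([[ 0.00422153, -0.98073372,  0.19530374,  0.42568252],
       [-0.99998377, -0.00339296,  0.00457685, -0.01390166],
       [-0.00382601, -0.19531989, -0.98073213,  1.09202668],
       [ 0.        ,  0.        ,  0.        ,  1.        ]])})
(np.float64(501.94319455610827), 317.77608478211323, 241.6553232552143, array([[ 0.96765464, -0.15803025,  0.19664927,  0.48731497],
       [-0.25190253, -0.56270037,  0.7873458 , -0.66206335],
       [-0.01376984, -0.81141527, -0.58430784,  0.53140265],
       [ 0.        ,  0.        ,  0.        ,  1.        ]]), {'vertical_fov': 51.10882122453308, 'cx': 317.77608478211323, 'cy': 241.6553232552143, 'extrinsics': array([[ 0.96765
[... 316 characters left out ...]
87245e-04,
        8.38596307e+01, -1.23363142e+01]), 'qvel': array([-0.01406366, -0.19543053, -0.17121607, -0.02574326, -0.0007642 ,
       -0.01056875]), 'joint_efforts': array([ 4.28109284e-03, -4.49219406e+01, -2.31656796e+01, -1.65678671e-04,
        3.65580003e-03,  3.36505821e-05]), 'position': array([0.1909056 , 0.51548825, 0.20729219]), 'tool_rot': array([[-6.90305078e-04,  3.47378176e-01,  9.37724867e-01],
       [-1.10299724e-03,  9.37724255e-01, -3.47378762e-01],
       [-9.99999153e-01, -1.27410526e-03, -2.64158647e-04]]), 'ft_force': array([ 0.9797271 ,  0.25621488, -0.57986693]), 'wrist_torque': array([ 0.02048955, -0.00595776,  0.09421069]), 'grip_width': 0.08536653386875054}
```

View pics/top0.png

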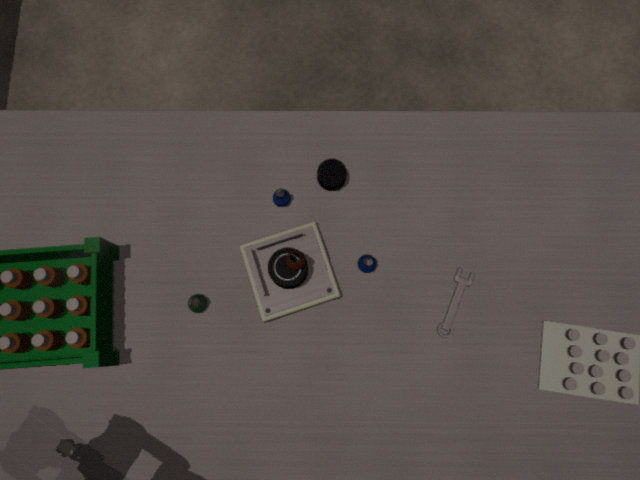

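View pics/side0.png

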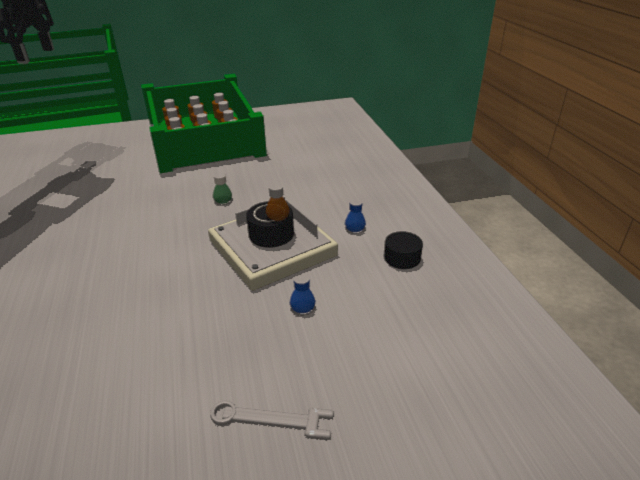

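The amber flask on the pedestal is at top (294,258) and side (277,205). Things it could be confused with:
- Blue flasks at top (282,197) and (367,263).
- Green flask at (198,302).
- Amber bottles in the green crate at (45,305).
- Black puck at (332,175), which resembles the pedestal.

I choose the amber one on the pedestal and check it in a crop.

Run:
```python
from h import *
im=cv2.imread("pics/top0.png"); a=cv2.resize(im[215:325,235:345],None,fx=5,fy=5,interpolation=2)
im=cv2.imread("pics/side0.png"); b=cv2.resize(im[175:285,205:345][:, :50*2],None,fx=5,fy=5,interpolation=2)
o=np.zeros((550,800,3),np.uint8); o[:,:550]=np.clip(a*1.8,0,255); 
o[:250,550:]=np.clip(b[50:550,100:][:250,:250 ]*1.6,0,255); cv2.imwrite("pics/c1.png",o)
d=np.load("top0.npy"); im=cv2.imread("pics/top0.png")
f,cx,cy,T,_=cal("top"); v,u=np.mgrid[215:330,230:350]; dd=d[215:330,230:350]
P=np.stack([(u-cx)/f*dd,(v-cy)/f*dd,dd,np.ones_like(dd)],-1)@T.T
P=P[...,:3]; z=P[...,2]; c=im[215:330,230:350].astype(int)
m=(abs(z-.075)<.006)&(c.max(-1)<256); pts=P[m]
(x,y),r=cv2.minEnclosingCircle((pts[:,:2]*1000).astype(np.float32)); print("ped",x,y,r,m.sum(),np.median(pts[:,2]))
fm=z>.085; F=P[fm]; print("flask",F.mean(0),F.max(0),F.min(0),fm.sum())
cap=F[F[:,2]>F[:,2].max()-.008]; print("cap",cap.mean(0),len(cap))
# white ring
w=(c.min(-1)>70)&m; print(w.sum())
# plate
pm=abs(z-.03)<.005; print(cv2.minAreaRect((P[pm][:,:2]*1000).astype(np.float32)))
```

```text
ped 584.3739624023438 55.40369415283203 40.09721755981445 1005 0.0753813876196694
flask [0.56005254 0.02827202 0.29114957] [0.61351709 0.05777294 1.09202668] [ 0.42568252 -0.01390166  0.08531067] 299
cap [ 0.42568252 -0.01390166  1.09202668] 57
42
((584.2254638671875, 55.25428009033203), (169.80990600585938, 169.66140747070312), 18.53354835510254)
```

View pics/c1.png

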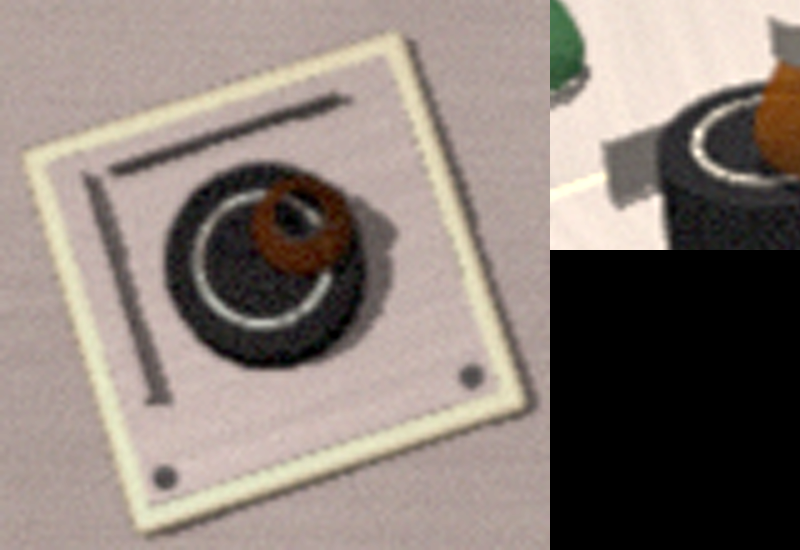

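Crop: the amber flask with a grey cap has its bulge centred near top (295.4,260.4), covering the ring's upper right. The pedestal centre is near (288,268). Now the positions and the push geometry.

```bash
cat >> h.py <<'E'
C=np.array([.5843,.0553])
def flask(n,im,d):
    """bulge centre by fitting rendered bulge circle bounds: amber mask vs world"""
    u0,v0=map(int,w2px(n,[*C,.09])); u0-=40;v0-=45
    c=im[v0:v0+90,u0:u0+80].astype(int); m=((c[...,2]>c[...,0]*1.8+15)).astype(np.uint8)
    k,l,s,ce=cv2.connectedComponentsWithStats(m); i=1+np.argmax(s[1:,4]); mm=l==i
    vs,us=np.nonzero(mm); dd=d[v0:v0+90,u0:u0+80][mm]; f,cx,cy,T,_=cal(n)
    ok=dd>0; us,vs,dd=us[ok]+u0,vs[ok]+v0,dd[ok]
    P=(np.stack([(us-cx)/f*dd,(vs-cy)/f*dd,dd,np.ones_like(dd)],-1)@T.T)[:,:3]
    # fit axis: radius profile of the flask
    from scipy.optimize import least_squares
    prof=lambda h:np.interp(h,[0,.011,.028,.039,.043],[.013,.02,.015,.0095,.0095])
    P=P[(P[:,2]>.08)&(P[:,2]<.113)]
    g=lambda x:np.hypot(P[:,0]-x[0],P[:,1]-x[1])-prof(P[:,2]-.075)
    r=least_squares(g,P[:,:2].mean(0),loss="soft_l1",f_scale=.002)
    return r.x,np.abs(r.fun).mean(),len(P),s[i]+np.array([u0,v0,0,0,0])
E
python3 - <<'E'
from h import *
print(px_z("top",295.4,260.4,.086))
for n in("top","side"):
    x,e,k,s=flask(n,cv2.imread(f"pics/{n}0.png"),np.load(f"{n}0.npy")); print(n,x,e,k,s,x-C)
# side ped estimate
d=np.load("side0.npy"); f,cx,cy,T,_=cal("side"); v,u=np.mgrid[195:255,235:310]; dd=d[195:255,235:310]
P=(np.stack([(u-cx)/f*dd,(v-cy)/f*dd,dd,np.ones_like(dd)],-1)@T.T)[...,:3].reshape(-1,3)
P=P[abs(P[:,2]-.075)<.004]; print("ped side",cv2.minEnclosingCircle((P[:,:2]*1000).astype(np.float32)))
for n,u,v in(("blue1",282,197),("blue2",367,263)): print(n,px_z("top",u,v,.03))
E
```

```text
[0.59436478 0.03935045 0.086     ]
top [0.59585368 0.03957371] 0.0006758244209565464 166 [286 250  19  20 171] [ 0.01155368 -0.01572629]
side [0.5937856  0.04086725] 0.0008881442966428497 388 [266 197  23  24 417] [ 0.0094856  -0.01443275]
ped side ((581.4193115234375, 55.05043411254883), 40.2766227722168)
blue1 [0.74050755 0.07271474 0.03      ]
blue2 [ 0.59881881 -0.10634904  0.03      ]
```

Averaging both cameras, the flask is 12 mm in +x and 15 mm in −y from the centre. I'll push along (−0.62, 0.78) with the flat of the shut fingers. First the travel at height.

```bash
python3 -m crank '{"hand":[255,255,255,255,255],"translation":[[0,-0.022,0.039],[0,-0.044,0.078],[0,-0.066,0.118],[0,-0.088,0.157],[0,-0.110,0.196]],"dr":[[0,0,0],[0,0,0],[0,0,0],[0,0,0],[0,0,0]]}' 20
python3 -m crank '{"hand":[255,255,255,255,255],"translation":[[0,-0.022,0.039],[0,-0.044,0.078],[0,-0.066,0.118],[0,-0.088,0.157],[0,-0.110,0.196]],"dr":[[0,0,0],[0,0,0],[0,0,0],[0,0,0],[0,0,0]]}'
python3 -m crank '{"hand":[255,255,255,255,255],"translation":[[0,-0.022,0.039],[0,-0.044,0.078],[0,-0.066,0.118],[0,-0.088,0.157],[0,-0.112,0.196]],"dr":[[0.109,0,0],[0.218,0,0],[0.327,0,0],[0.436,0,0],[0.545,0,0]]}'
```

```text
time_s: 0.6
position: [0.3374, 0.3429, 0.2077]
tool_rot: [[-0.0, 0.347, 0.938], [-0.0, 0.938, -0.347], [-1.0, -0.0, -0.0]]
ft_force: [0.7, 0.9, 0.2]
grip_width: 0.0124
time_s: 1.1
position: [0.483, 0.1716, 0.2076]
tool_rot: [[-0.001, 0.348, 0.938], [0.0, 0.938, -0.348], [-1.0, -0.0, -0.001]]
ft_force: [0.1, 1.3, -0.1]
grip_width: 0.0002
time_s: 1.6
position: [0.6279, -0.0014, 0.2074]
tool_rot: [[-0.001, 0.786, 0.618], [0.0, 0.618, -0.786], [-1.0, -0.0, -0.001]]
ft_force: [0.9, 0.3, -0.2]
grip_width: 0.0003
```

```bash
python3 -m crank '{"hand":[255,255,255,255,255],"translation":[[0.035,0,0],[0.070,0,0],[0.100,0,0],[0.120,0,0],[0.1255,0,0]],"dr":[[0,0,0],[0,0,0],[0,0,0],[0,0,0],[0,0,0]]}'
python3 -m crank '{"hand":[255,255],"translation":[[0,0,0],[0,0,0]],"dr":[[0,0,0],[0,0,0]]}'
python3 - <<'E'
from h import *
o=np.zeros((480,800,3),np.uint8)
for i,(n) in enumerate(("top","side")):
    im,d=cams.get_image(n); x,e,k,s=flask(n,im,d); print(n,x,e,k,s)
    cu,cv=map(int,w2px(n,[.6,.03,.1])); o[:,i*400:i*400+400]=np.clip(cv2.resize(im[cv-54:cv+54,cu-45:cu+45],(400,480),interpolation=2)*1.6,0,255)
cv2.imwrite("pics/c2.png",o)
p=sensors.observe(); print(p["position"],p["ft_force"])
E
```

```text
time_s: 2.1
position: [0.6258, 0.0003, 0.0796]
tool_rot: [[-0.005, 0.783, 0.622], [0.001, 0.622, -0.783], [-1.0, -0.003, -0.004]]
ft_force: [0.7, 0.5, 0.2]
grip_width: 0.0002
time_s: 2.3
position: [0.6277, 0.0001, 0.0835]
tool_rot: [[0.002, 0.783, 0.622], [-0.0, 0.622, -0.783], [-1.0, 0.001, 0.002]]
ft_force: [-0.2, -0.3, 0.2]
grip_width: -0.0002Traceback (most recent call last):
  File "<stdin>", line 4, in <module>
  File "h.py", line 16, in flask
    k,l,s,ce=cv2.connectedComponentsWithStats(m); i=1+np.argmax(s[1:,4]); mm=l==i
                                                      ~~~~~~~~~^^^^^^^^^
    return _wrapfunc(a, 'argmax', axis=axis, out=out, **kwds)
    return bound(*args, **kwds)
ValueError: attempt to get argmax of an empty sequence
```

Top view is blocked by the hand, so I'll use side only. (3 pictures so far.)

Run:
```python
from h import *
im,d=cams.get_image("side"); cv2.imwrite("pics/s2.png",np.clip(cv2.resize(im[120:280,190:390],(800,640)[:2],interpolation=2)[:600]*1.6,0,255))
p=sensors.observe(); print(p["time_s"],p["position"],p["ft_force"])
try: print(flask("side",im,d))
except Exception as e: print(e)
```

```text
2.4 [6.27729772e-01 6.58131172e-05 8.36908405e-02] [-0.63745315  0.35018267 -0.84353346]
(array([0.5939293 , 0.04075215]), np.float64(0.0009028079939725807), 387, array([266, 197,  23,  24, 418]))[ WARN:0@1.068] global loadsave.cpp:1063 imwrite_ Unsupported depth image for selected encoder is fallbacked to CV_8U.
```

View pics/s2.png

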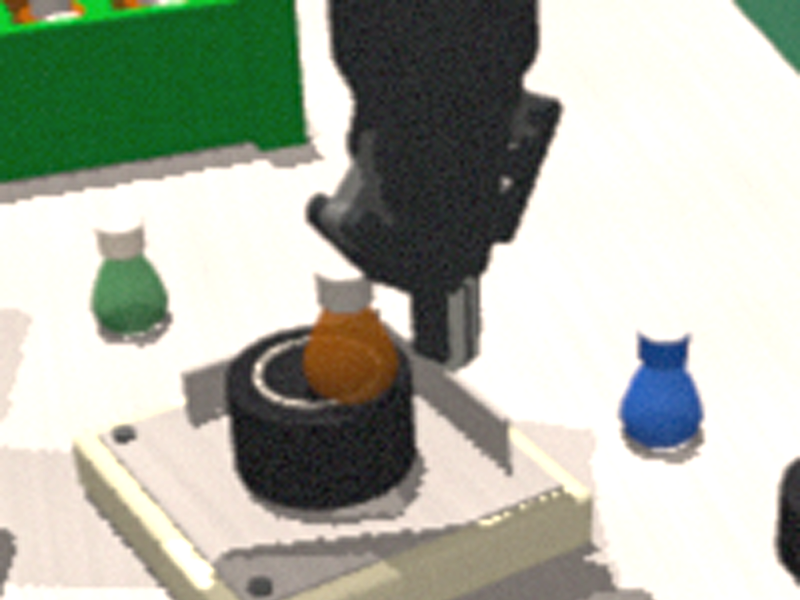

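The tip looks farther off than I expected, so I'm checking its projection before pushing.

Run:
```python
from h import *
print("tip exp side",w2px("side",[.6277,0,.0837]),"top",w2px("top",[.6277,0,.0837]), "flask cap", w2px("side",[.594,.0405,.133]))
im,d=cams.get_image("side")
print(px2w("side",303,206,d[206,303]),px2w("side",296,207,d[207,296]))
im,d=cams.get_image("top"); cv2.imwrite("pics/t2.png",np.clip(cv2.resize(im[180:340,220:420],(800,640),interpolation=2)[:600]*1.6,0,255).astype(np.uint8))
```

```text
tip exp side (np.float64(302.43776077447507), np.float64(222.17425738458147)) top (np.float64(315.5048161403277), np.float64(244.0930691325566)) flask cap (np.float64(275.3172624073058), np.float64(186.34212823342355))
[ 0.62694318 -0.01234683  0.12178351] [ 0.61719641 -0.00541951  0.11748162]
```

View pics/t2.png

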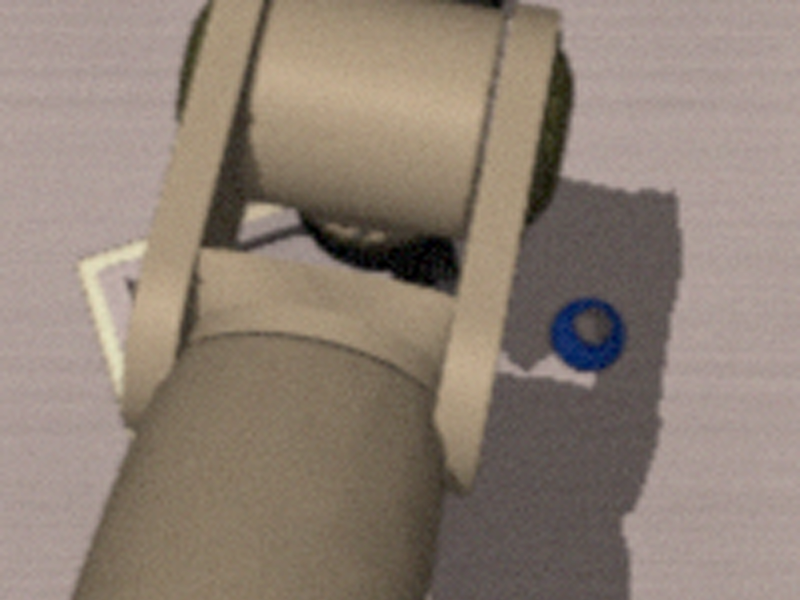

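Run:
```python
from h import *
im,d=cams.get_image("side"); f,cx,cy,T,_=cal("side"); v,u=np.mgrid[0:480,0:640]
P=(np.stack([(u-cx)/f*d,(v-cy)/f*d,d,np.ones_like(d)],-1)@T.T)[...,:3]
for vv in range(186,216,3): print(vv,[tuple((P[vv,uu]*1000).astype(int)) for uu in (294,298,303,308)])
for vv in range(120,186,8): print(vv,[tuple((P[vv,uu]*1000).astype(int)) for uu in (285,298,310,318)])
print(sensors.observe()["position"])
```

```text
186 [(np.int64(611), np.int64(-27), np.int64(167)), (np.int64(620), np.int64(-13), np.int64(159)), (np.int64(628), np.int64(-12), np.int64(156)), (np.int64(637), np.int64(-6), np.int64(152))]
189 [(np.int64(611), np.int64(-27), np.int64(162)), (np.int64(619), np.int64(-14), np.int64(154)), (np.int64(627), np.int64(-15), np.int64(153)), (np.int64(638), np.int64(1), np.int64(142))]
192 [(np.int64(610), np.int64(-27), np.int64(157)), (np.int64(619), np.int64(-12), np.int64(148)), (np.int64(627), np.int64(-14), np.int64(147)), (np.int64(637), np.int64(-5), np.int64(141))]
195 [(np.int64(614), np.int64(-5), np.int64(139)), (np.int64(619), np.int64(-14), np.int64(143)), (np.int64(627), np.int64(-13), np.int64(142)), (np.int64(636), np.int64(-6), np.int64(136))]
198 [(np.int64(614), np.int64(-7), np.int64(135)), (np.int64(619), np.int64(-12), np.int64(137)), (np.int64(627), np.int64(-10), np.int64(135)), (np.int64(636), np.int64(-4), np.int64(130))]
201 [(np.int64(614), np.int64(-6), np.int64(129)), (np.int64(619), np.int64(-13), np.int64(132)), (np.int64(627), np.int64(-12), np.int64(130))
[... 1872 characters left out ...]
(640), np.int64(-9), np.int64(197)), (np.int64(659), np.int64(18), np.int64(181))]
168 [(np.int64(601), np.int64(-13), np.int64(191)), (np.int64(619), np.int64(-20), np.int64(192)), (np.int64(640), np.int64(-9), np.int64(184)), (np.int64(656), np.int64(7), np.int64(173))]
176 [(np.int64(597), np.int64(-37), np.int64(191)), (np.int64(620), np.int64(-17), np.int64(177)), (np.int64(641), np.int64(-3), np.int64(167)), (np.int64(657), np.int64(8), np.int64(158))]
184 [(np.int64(596), np.int64(-38), np.int64(179)), (np.int64(619), np.int64(-15), np.int64(163)), (np.int64(640), np.int64(-4), np.int64(154)), (np.int64(720), np.int64(261), np.int64(-1))]
[6.27403139e-01 9.74708027e-05 8.30990632e-02]
```

The positions in x and y agree, but the side depth shows the fingertips about 28 mm above the reported TCP: visible end at z≈0.112 against 0.083. It is safe to lower beside the pedestal, so I'll lower 25 mm in free air and see which one is right.

```bash
python3 -m crank '{"hand":[255,255,255,255,255],"translation":[[0.008,0,0],[0.017,0,0],[0.025,0,0],[0.025,0,0],[0.025,0,0]],"dr":[[0,0,0],[0,0,0],[0,0,0],[0,0,0],[0,0,0]]}'
cat >> h.py <<'E'
def cloud(n):
    im,d=cams.get_image(n); f,cx,cy,T,_=cal(n); v,u=np.mgrid[0:480,0:640]
    return im,d,(np.stack([(u-cx)/f*d,(v-cy)/f*d,d,np.ones_like(d)],-1)@T.T)[...,:3]
E
python3 - <<'E'
from h import *
im,d,P=cloud("side"); cv2.imwrite("pics/s3.png",np.clip(cv2.resize(im[120:270,190:390],(800,600),interpolation=2)*1.6,0,255).astype(np.uint8))
for vv in range(205,240,3): print(vv,[[int(x) for x in P[vv,uu]*1000] for uu in (294,298,303,308)])
s=sensors.observe();print(s["time_s"],s["position"],s["ft_force"],s["q"])
E
```

```text
time_s: 3.05
position: [0.627, 0.0002, 0.057]
tool_rot: [[-0.001, 0.783, 0.622], [0.0, 0.622, -0.783], [-1.0, -0.0, -0.0]]
ft_force: [-0.4, 0.3, 0.5]
grip_width: 0.0002
205 [[609, -28, 135], [617, -21, 130], [626, -16, 126], [636, -7, 119]]
208 [[609, -28, 130], [618, -14, 120], [626, -13, 118], [636, -4, 112]]
211 [[613, -5, 110], [618, -13, 115], [626, -12, 112], [636, -3, 105]]
214 [[613, -6, 105], [618, -12, 108], [626, -10, 106], [636, -5, 101]]
217 [[612, -6, 100], [618, -11, 102], [626, -10, 100], [635, -5, 95]]
220 [[612, -7, 95], [617, -13, 97], [625, -14, 97], [635, -8, 91]]
223 [[629, 81, 29], [618, -11, 91], [626, -10, 89], [635, -6, 84]]
226 [[627, 70, 30], [634, 71, 28], [626, -10, 83], [647, 49, 40]]
229 [[625, 62, 29], [631, 59, 30], [640, 56, 30], [648, 51, 32]]
232 [[487, -662, 531], [629, 51, 29], [638, 48, 30], [646, 46, 29]]
235 [[621, 43, 30], [627, 40, 31], [636, 40, 29], [644, 37, 29]]
238 [[618, 33, 31], [626, 34, 28], [633, 29, 30], [641, 25, 32]]
3.1 [6.27205300e-01 1.33350278e-04 5.73504529e-02] [-0.00798188  0.6848442  -0.41662886] [-1.07857046e+01  3.71160708e+01  7.35233232e+01  8.34036061e-04
  6.93568968e+01 -4.92306117e+01]
```

View pics/s3.png

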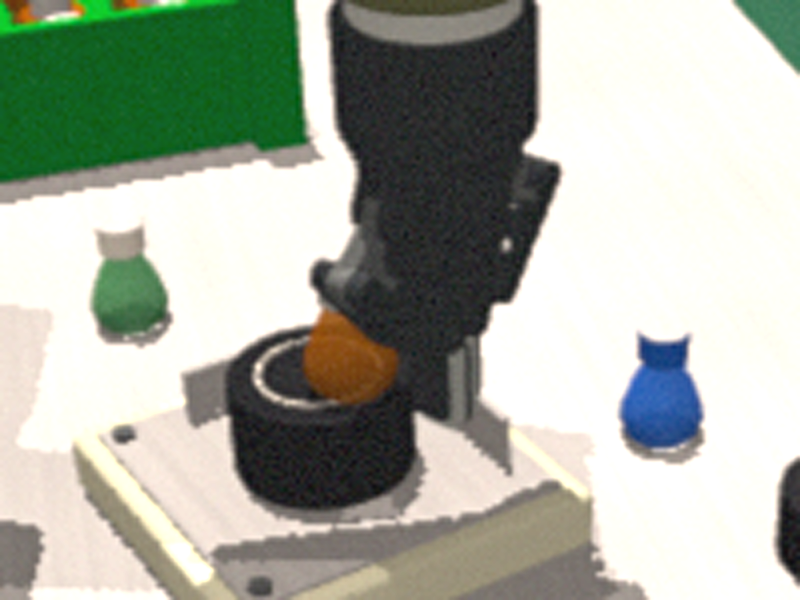

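The tip really ended up lower: the camera now shows it at z≈0.081 while the report says 0.057. The visible fingertips are therefore about 25 mm short of the reported TCP. I'll trust the camera, go 1.5 mm lower and approach slowly while watching the force. (5 pictures so far.)

```bash
python3 -m crank '{"hand":[255,255,255,255,255],"translation":[[0.0015,0,-0.004],[0.0015,0,-0.008],[0.0015,0,-0.012],[0.0015,0,-0.015],[0.0015,0,-0.017]],"dr":[[0,0,0],[0,0,0],[0,0,0],[0,0,0],[0,0,0]]}'
python3 -m crank '{"hand":[255,255,255,255,255],"translation":[[0,0,-0.001],[0,0,-0.002],[0,0,-0.003],[0,0,-0.004],[0,0,-0.005]],"dr":[[0,0,0],[0,0,0],[0,0,0],[0,0,0],[0,0,0]]}'
python3 -m crank '{"hand":[255,255,255,255,255],"translation":[[0,0,-0.001],[0,0,-0.002],[0,0,-0.003],[0,0,-0.004],[0,0,-0.004]],"dr":[[0,0,0],[0,0,0],[0,0,0],[0,0,0],[0,0,0]]}'
python3 - <<'E'
from h import *
im,d,P=cloud("side"); cv2.imwrite("pics/s4.png",np.clip(cv2.resize(im[150:270,210:370],(800,600),interpolation=2)*1.6,0,255).astype(np.uint8))
print(flask("side",im,d)); s=sensors.observe();print(s["time_s"],s["position"],s["ft_force"])
E
```

```text
time_s: 3.6
position: [0.6163, 0.0138, 0.056]
tool_rot: [[0.0, 0.783, 0.622], [-0.0, 0.622, -0.783], [-1.0, 0.0, 0.0]]
ft_force: [-0.9, -0.0, -0.6]
grip_width: 0.0002
time_s: 4.1
position: [0.6134, 0.0173, 0.0558]
tool_rot: [[0.0, 0.783, 0.622], [-0.0, 0.622, -0.783], [-1.0, 0.0, 0.0]]
ft_force: [1.1, -0.6, -0.2]
grip_width: -0.0003
time_s: 4.6
position: [0.6108, 0.0206, 0.0558]
tool_rot: [[-0.0, 0.783, 0.622], [0.0, 0.622, -0.783], [-1.0, -0.0, -0.0]]
ft_force: [0.2, -0.8, -0.0]
grip_width: 0.0003
(array([0.59066605, 0.04449196]), np.float64(0.001241895456708769), 254, array([264, 199,  17,  21, 261]))
4.65 [0.61085066 0.02057994 0.05579173] [ 0.08697214  0.23666094 -1.28870704]
```

View pics/s4.png

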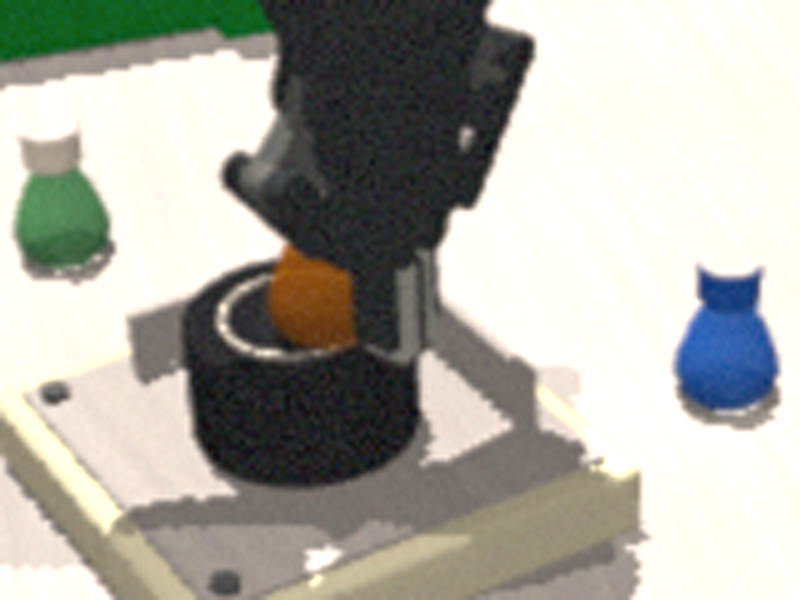

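The flask has slid 5 mm along the push line, upright, with the fingers above the pedestal and no force on them. About 14 mm remains.

```bash
for i in 1 2; do python3 -m crank '{"hand":[255,255,255,255,255],"translation":[[0,0,-0.001],[0,0,-0.002],[0,0,-0.003],[0,0,-0.004],[0,0,-0.005]],"dr":[[0,0,0],[0,0,0],[0,0,0],[0,0,0],[0,0,0]]}'; done
python3 -m crank '{"hand":[255,255,255,255,255],"translation":[[0,0,-0.001],[0,0,-0.002],[0,0,-0.003],[0,0,-0.004],[0,0,-0.004]],"dr":[[0,0,0],[0,0,0],[0,0,0],[0,0,0],[0,0,0]]}'
python3 - <<'E'
from h import *
im,d,P=cloud("side"); print(flask("side",im,d)); s=sensors.observe();print(s["time_s"],s["position"],s["ft_force"])
E
```

```text
time_s: 5.15
position: [0.6078, 0.0245, 0.0558]
tool_rot: [[-0.0, 0.783, 0.622], [-0.0, 0.622, -0.783], [-1.0, -0.0, -0.0]]
ft_force: [1.2, -1.0, -0.7]
grip_width: -0.0003
time_s: 5.65
position: [0.6047, 0.0284, 0.0558]
tool_rot: [[-0.0, 0.783, 0.622], [-0.0, 0.622, -0.783], [-1.0, -0.0, -0.0]]
ft_force: [0.4, 0.1, 0.3]
grip_width: 0.0
time_s: 6.15
position: [0.6021, 0.0316, 0.0558]
tool_rot: [[-0.0, 0.783, 0.622], [0.0, 0.622, -0.783], [-1.0, -0.0, -0.0]]
ft_force: [-0.3, 1.1, 0.7]
grip_width: -0.0
(array([0.5819623 , 0.05527143]), np.float64(0.0010084847950906958), 245, array([257, 197,  18,  20, 253]))
6.2 [0.60213142 0.03155798 0.05582347] [-0.43814927  0.55497613  0.3437511 ]
```

The flask appears centred in the side view. Backing straight off, then up and away to check from above.

```bash
python3 -m crank '{"hand":[255,255,255,255,255],"translation":[[0,0,0.003],[0,0,0.010],[0,0,0.020],[0,0,0.030],[0,0,0.035]],"dr":[[0,0,0],[0,0,0],[0,0,0],[0,0,0],[0,0,0]]}'
python3 -m crank '{"hand":[255,255,255,255,255],"translation":[[-0.030,0,0],[-0.070,0,0],[-0.110,0,0],[-0.150,0,0],[-0.150,-0.025,0.031]],"dr":[[0,0,0],[0,0,0],[0,0,0],[0,0,0],[0,0,0]]}'
python3 -m crank '{"hand":[255,255,255,255,255],"translation":[[0,-0.025,0.031],[0,-0.050,0.062],[0,-0.075,0.093],[0,-0.100,0.125],[0,-0.120,0.150]],"dr":[[0,0,0],[0,0,0],[0,0,0],[0,0,0],[0,0,0]]}'
python3 -m crank '{"hand":[255,255,255,255,255],"translation":[[0,-0.025,0.031],[0,-0.040,0.050],[0,-0.040,0.050],[0,-0.040,0.050],[0,-0.040,0.050]],"dr":[[0,0,0],[0,0,0],[0,0,0],[0,0,0],[0,0,0]]}'
python3 - <<'E'
from h import *
o=np.zeros((500,800,3),np.uint8)
for i,n in enumerate(("top","side")):
    im,d,P=cloud(n); x,e,k,s=flask(n,im,d); print(n,x,e,k,s)
    u,v=w2px(n,[*C,.085]); u=int(u);v=int(v)
    q=P[v-40:v+40,u-40:u+40].reshape(-1,3); q=q[abs(q[:,2]-.075)<.005]
    print(cv2.minEnclosingCircle((q[:,:2]*1000).astype(np.float32)))
    o[:,i*400:i*400+400]=np.clip(cv2.resize(im[v-35:v+30,u-26:u+26],(400,500),interpolation=2)*1.9,0,255)
cv2.imwrite("pics/c5.png",o); s=sensors.observe();print(s["time_s"],s["position"],s["ft_force"])
E
```

```text
time_s: 6.7
position: [0.6248, 0.0028, 0.0557]
tool_rot: [[0.0, 0.784, 0.621], [-0.0, 0.621, -0.784], [-1.0, 0.0, 0.0]]
ft_force: [0.0, 0.4, 0.1]
grip_width: 0.0002
time_s: 7.2
position: [0.6258, -0.0335, 0.2123]
tool_rot: [[0.011, 0.78, 0.626], [-0.002, 0.626, -0.78], [-1.0, 0.008, 0.008]]
ft_force: [0.4, -0.4, 0.4]
grip_width: 0.0002
time_s: 7.7
position: [0.6226, -0.2305, 0.2056]
tool_rot: [[-0.0, 0.784, 0.621], [-0.0, 0.621, -0.784], [-1.0, -0.0, -0.0]]
ft_force: [0.4, 0.3, 0.5]
grip_width: -0.0001
time_s: 8.2
position: [0.6229, -0.2909, 0.206]
tool_rot: [[0.0, 0.783, 0.623], [0.0, 0.623, -0.783], [-1.0, 0.0, -0.0]]
ft_force: [-0.3, 0.5, -0.4]
grip_width: -0.0006
top [0.58420689 0.05427616] 0.0006299372402608379 186 [278 256  20  20 198]
((584.310546875, 55.08568572998047), 40.04292678833008)
side [0.58230726 0.05546293] 0.0010014829155412619 375 [257 194  23  23 408]
((581.5601806640625, 56.39276885986328), 41.356727600097656)
8.3 [ 0.62297492 -0.29070717  0.20615148] [-0.59416779  0.30002627  0.03021885]
```

View pics/c5.png

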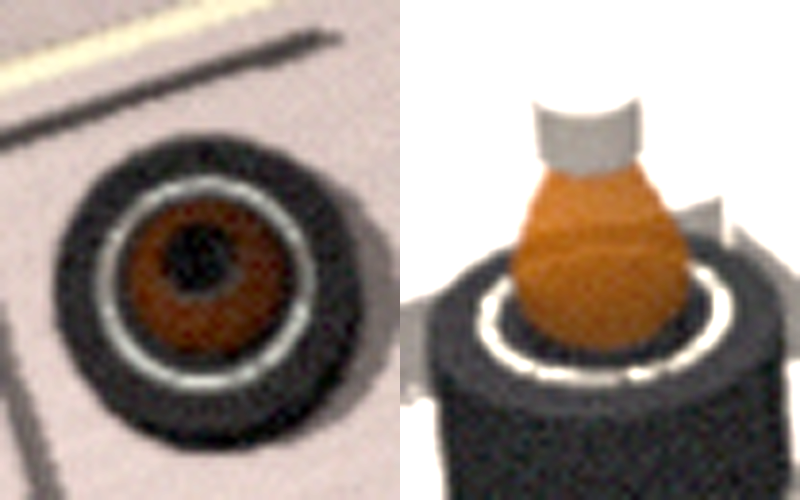

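The picture shows the flask upright and the white ring unbroken all round it. The bulge centre is within about 1 mm of the pedestal centre, and the hand is clear. Handing in.

```bash
python3 -c "
from rig import env; print(env.close_job())"
```

```text
the job is handed in; nothing more can be done
None
```

The amber flask now stands upright in the middle of the pedestal, inside the white ring all round. I slid it there with one slow push of about 19 mm from the shut fingertips, at bulge height. I then backed off and moved the hand about 0.35 m away, and handed in at about 8.3 s.

**Final checks:**
- **Top camera:** the flask is about 0.8 mm off the pedestal centre, and the ring shows unbroken around it.
- **Side camera:** it also shows the flask upright, about 1.2 mm off centre by its own estimate.
- **Forces:** I saw nothing above sensor noise (about 1–2 N) in the readings.
- **Other objects:** I did not touch the green flask, the wrench or the puck. I made no separate final picture of them.

**A disagreement:** the cameras showed the fingertips about 25 mm higher than the reported tool position. I went by the cameras for the push height, and the flask slid as expected with no contact with the pedestal. I did not find the cause.

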